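# Unlock the goldsmith's strongbox

### The job

Take the key with the straight bar handle out of the wooden key stand, push its flat blade fully home in the slot in the top of the strongbox, and then turn it clockwise (seen from above) about a quarter turn to draw the hidden bolt. Let go and leave the key standing in the lock; leave the round-knobbed key in its place in the stand.

Things in the scene. Friction and masses are not known exactly. Their poses are not given: they have to be found in the camera images.
- key_grip (a point): Centre of the bar handle of the steel key standing in a wooden stand. z up; y along bar and blade width. Bar 14 (x) x 50 (y) x 22 mm high. Below: shank 12 mm thick; shoulder 40 mm across, its underside 49 mm below this point; then the blade, 8 (x) x 28 (y) mm, 34 mm long. Shoulder rests on the stand, blade in a 12 x 32 mm hole: lift straight up 45 mm. 160 g. Fits the lock either way round.
- spare_grip (a point): Centre of the handle of the other steel key, for another lock: same height, but a round knob 34 mm across, 22 mm high, and a round pin below. It stands 100 mm from the first key, along y, in the same fixed wooden stand (64 x 180 mm, 42 mm high).
- lock_mouth (a point): Centre of the slot in the brass lock plug, in its face, 94 mm above the bench, in the top of a fixed grey steel strongbox 200 x 160 x 92 mm. z up, the turning axis; y along the slot (turns with the plug). Slot 18 (x) x 38 (y) mm, deeper than the blade: fully home, the key's shoulder rests on the plug. A steel ring round the plug, 56 mm inside, 76 mm outside, stands 2 mm above it.
- bolt (a joint): Hidden bolt in the strongbox, drawn back by the plug, in m: 0 locked (start), 0.020 per rad of clockwise turn seen from above, unlocked from 0.018. The blade has play: it turns up to 0.4 rad in the slot before it takes the plug along. Plug turns up to 1.7 rad, friction 0.08 N m, and stays where it is left.
Not all that is in view belongs to the job. What is shaped like the part that bears key_grip but blue, orange or purple is not meant.

How it is judged:
By the outcome, as a careful person would: the job done as asked, in the order asked, and still so for the second after the job is handed in, with the robot touching nothing.
It also fails if it takes over 48 s, if anything falls off the work surface, if the arm or the gripper's body presses on something with over 40 N, if the wrist force passes 120 N, or if a joint passes its speed limit or range.

### The arm

A 7-joint arm with a two-finger parallel gripper is mounted at the origin on the work surface. World frame = base frame: x ahead of the robot, y to its left, z up, the work surface at z = 0. Lengths are in m, angles in rad, forces in N, time in s.
With the tool pointing down it reaches from about 0.4 to 0.875 m from the base axis. Payload 19.3 kg.
Tool frame: the origin (TCP) lies at the very end of the fingers, on their centre line; the grasp point (between the pads) lies bot.tcp_to_grasp behind it (bot.tcp_to_grasp is the distance from the TCP to the grasp point, in m); z points along the fingers, y is the direction in which the jaws open and shut (so a half turn about z gives the same grasp; the last joint's range is limited). The gripper opens to 85 mm and grips with 20 to 120 N. Pads are 22 mm wide; open, the fingers measure 114 mm over their backs; the gripper's body (76 mm by 85 mm) begins 54 mm behind the grasp point. The pads swing forward as they close: fully open they stand 13 mm farther back than shut.
Start: joints at [-1.412, 0.521, -0.036, 1.599, 0.021, 1.021, -0.113], TCP at [0.142, 0.609, 0.231] pointing down, gripper open.
Joint ranges: [-2.91, 2.91], [-0.3, 2.13], [-1.5, 1.42], [0.17, 2.43], [-1.26, 4.41], [0.16, 1.93], [-2.52, 2.52]. Speed limits (rad/s): [1.89, 1.89, 2.39, 2.39, 3.01, 3.01, 3.01].

### API

Orientations are given as [roll, pitch, yaw] about the fixed x, y, z axes, in that order (R = Rz(yaw) Ry(pitch) Rx(roll)).
In Python, from workcell import bot gives the robot as it stands.
- The arm moves only by the tool servo_tool, never from a script. Its argument "targets" is a list of rows, each a list of 2 entries, a list of its own where there are three numbers: the shift along the tool's x, y, z in units of 0.05 m (1.0 is 0.05 m), then the turn about the tool's z in units of 5 degrees (1.0 is 5 degrees). A call has 1 to 12 rows; each row shifts and turns the commanded pose from where the row before left it, along the tool's axes as they then stand; what a row does not reach is not made up. A row lasts 1/8 s, in which the tool goes at most 62.5 mm and 10.7 degrees, less where a joint would pass 70% of its speed; a pose out of reach is approached as far as the arm can. A call with a number of a shift or a turn outside -1 to 1 is refused whole. A call with a gripper value outside its range is refused whole. "gripper" is the opening, from -1 (shut) to 1 (fully open), so that 0 is half open, set as the call begins (left out, the last holds). The fingers move at their own pace and stop on an object; "newtons" is the grip in N (left out, the last holds). Time passes only in rows, so rows that do not move let the fingers close. It gives the time, the measured TCP pose, the force and the opening at its end, in the units of the state.
- bot.observe(): the state, without advancing time (a new reading comes with each control period).
- bot.grab_frame(name): name is "scene" or "top"; returns the picture (400x640x3 uint8, blue, green, red); there is no depth.
- bot.get_calibration(name): a dict with "fx", "fy", "cx", "cy" (pixels), "pose" (4x4, takes a point from camera to world coordinates). Camera axes: x right, y up, looking along -z (the intrinsics and any distortion apply to the point x, -y, -z); pixel columns grow to the right and rows downward; lengths in m; the calibration is good to about 2 mm. A picture is of the moment at which its call begins. get_calibration takes no time and is no camera call.
- bot.job_done(): hands the job in, once; it reports no verdict.
The state is a dict: "clock": time; "qpos": joint angles; "qd": joint speeds; "joint_efforts": joint torques, N m; "position": TCP position; "tool_rot": TCP orientation; "force": force on the tool from outside, world axes, zero at the start; "moment": the same for the moment, N m; "grip_width": finger opening in m.
Only numpy, scipy, OpenCV 4.12 (cv2) and the standard library are available. Lean on these libraries where they do the work, as an engineer would, in place of code of your own. Each camera call takes 0.05 s, during which the arm holds its last target.

## Working session

There is one attempt and no reset: what is moved stays moved. The work goes in short steps, Python scripts to look and compute and a tool call to move; the robot and the scene stay as the last step left them, time stands still between calls to the robot, and variables do not carry over. Pictures are saved under pics/ and viewed, and the job is handed in when it is done.

Besides the shell and the picture viewer there is one more tool, called by a JSON object that holds its "fn" and its "kwargs". servo_tool: Moves the arm, as the interface text tells. Its arguments: {"type":"object","properties":{"targets":{"type":"array","items":{"type":"array"}},"gripper":{"type":"number"},"newtons":{"type":"number"}},"required":["targets"]}

```bash
mkdir -p pics; ls
python3 - <<'E'
from workcell import bot
import cv2,numpy as np
np.set_printoptions(precision=4,suppress=True)
for n in("scene","top"):
    cv2.imwrite(f"pics/{n}0.png",bot.grab_frame(n)); c=bot.get_calibration(n); print(n,c)
print(bot.observe(),bot.tcp_to_grasp)
E
```

```text
pics
scene {'fx': 403.3689468259489, 'fy': 403.3689468259489, 'cx': 313.7611409614625, 'cy': 199.657063071389, 'pose': array([[ 0.786 , -0.3807,  0.487 ,  1.0296],
       [ 0.6179,  0.4606, -0.6372, -0.5872],
       [ 0.0183,  0.8018,  0.5973,  0.6609],
       [ 0.    ,  0.    ,  0.    ,  1.    ]])}
top {'fx': 410.17497364870485, 'fy': 410.17497364870485, 'cx': 320.73980278756966, 'cy': 206.52324099972057, 'pose': array([[ 0.1865,  0.9579, -0.2185,  0.3962],
       [-0.9825,  0.1823, -0.0394,  0.0215],
       [ 0.0021,  0.222 ,  0.9751,  0.8312],
       [ 0.    ,  0.    ,  0.    ,  1.    ]])}
{'clock': 0.1, 'qpos': array([-1.4122,  0.5219, -0.0363,  1.5999,  0.0212,  1.0211, -0.1128]), 'qd': array([-0.    ,  0.0018,  0.0007, -0.0007,  0.0001, -0.0006, -0.0005]), 'joint_efforts': array([  0.0052, -92.8479,   1.9852, -37.0523,   0.0183,   0.0053,
         0.    ]), 'position': array([0.1417, 0.6084, 0.2308]), 'tool_rot': array([-3.1406,  0.    ,  2.9128]), 'force': array([0.0277, 0.6944, 0.3907]), 'moment': array([ 0.0338, -0.0175, -0.0022]), 'grip_width': 0.08564648559699871} 0.0187
```

View pics/scene0.png

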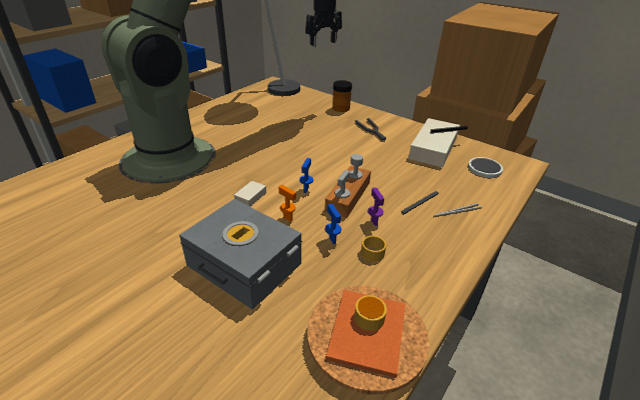

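View pics/top0.png

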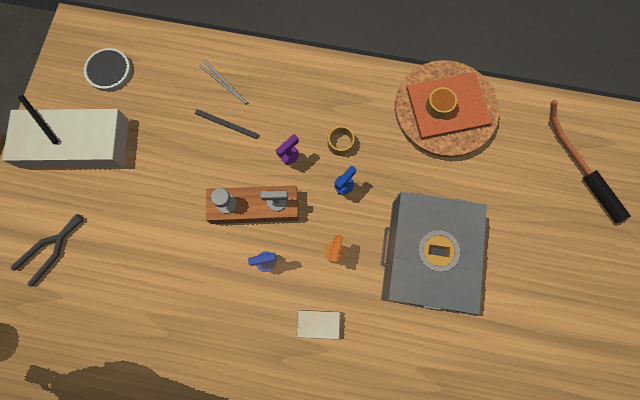

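The top view shows the stand at about (252,204), with the bar key at (275,197), the round knob at (222,198) and the lock plug at (439,250). The scene view shows the stand at about (350,190) and the plug at (240,233). I'll enlarge both.

Run:
```python
import cv2,numpy as np
a=cv2.imread('pics/top0.png');b=cv2.imread('pics/scene0.png')
def z(i,x,y,w,h,k): return cv2.resize(i[y:y+h,x:x+w],None,fx=k,fy=k,interpolation=cv2.INTER_CUBIC)
A=z(a,200,175,110,60,7);cv2.imwrite('pics/c1.png',A)
cv2.imwrite('pics/c2.png',z(b,315,145,70,80,7))
cv2.imwrite('pics/c3.png',np.hstack([z(a,410,220,60,60,6),z(b,210,205,60,60,6)]))
```

```text
(no output)
```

View pics/c1.png

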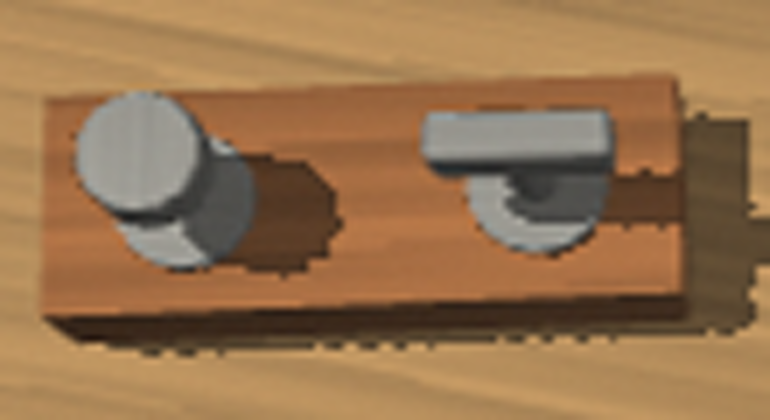

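View pics/c2.png

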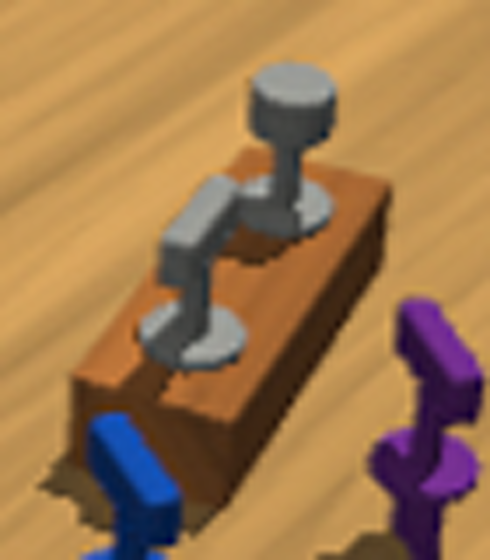

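View pics/c3.png

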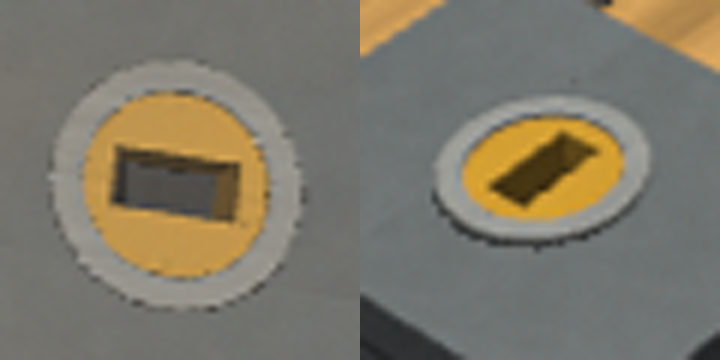

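In c1 the bar's top face is at about (425..612,111..159) in crop pixels and the knob top circle is centred near (139,153). c2 shows the same faces at (203,212) and (293,84). c3 shows the brass plug with its slot, and the ring around it. Next I'll measure them.

```bash
cat > h.py <<'E'
from workcell import bot
import cv2,numpy as np
np.set_printoptions(precision=4,suppress=True)
C={n:bot.get_calibration(n) for n in("scene","top")}
def ray(n,p):
    c=C[n];d=np.array([(p[0]-c['cx'])/c['fx'],-(p[1]-c['cy'])/c['fy'],-1.]);P=c['pose'];d=P[:3,:3]@d
    return P[:3,3],d/np.linalg.norm(d)
def plane(n,p,z):
    o,d=ray(n,p);return o+d*(z-o[2])/d[2]
def tri(pt,ps):
    A=np.zeros((3,3));b=np.zeros(3);R=[ray('top',pt),ray('scene',ps)]
    for o,d in R:
        M=np.eye(3)-np.outer(d,d);A+=M;b+=M@o
    X=np.linalg.solve(A,b);return X,[np.linalg.norm((np.eye(3)-np.outer(d,d))@(X-o))*1e3 for o,d in R]
def proj(n,X):
    c=C[n];q=c['pose'][:3,:3].T@(np.asarray(X)-c['pose'][:3,3]);return np.array([c['cx']+c['fx']*q[0]/-q[2],c['cy']-c['fy']*q[1]/-q[2]])
E
python3 - <<'E'
from h import *
u=lambda p,o,k:np.array([(p[0]+.5)/k-.5+o[0],(p[1]+.5)/k-.5+o[1]])
T=lambda p:u(p,(200,175),7);S=lambda p:u(p,(315,145),7)
print('bar',tri(T((518,136)),S((203,212))))
print('knob',tri(T((139,153)),S((293,84))))
tc=[T(p) for p in[(427,112),(612,110),(610,160),(425,158)]]; sc=[S(p) for p in[(163,240),(218,175),(242,188),(192,248)]]
for z in(.102,):
    b=plane('top',T((518,136)),z);k=plane('top',T((139,153)),z);print(b,k,np.linalg.norm(b-k),np.degrees(np.arctan2(*(b-k)[[1,0]])))
    b=plane('scene',S((203,212)),z);k=plane('scene',S((293,84)),z);print(b,k,np.linalg.norm(b-k),np.degrees(np.arctan2(*(b-k)[[1,0]])))
    for n,cs in(('top',tc),('scene',sc)):
        W=[plane(n,p,z) for p in cs];print(n,np.array(W))
# plug by brass mask
for n,f,roi in(('top','top0',(415,225,50,50)),('scene','scene0',(215,212,50,42))):
    im=cv2.imread(f'pics/{f}.png');x,y,w,h=roi
    hsv=cv2.cvtColor(im[y:y+h,x:x+w],cv2.COLOR_BGR2HSV)
    m=((hsv[...,1]>120)).astype(np.uint8)
    cs,_=cv2.findContours(m,cv2.RETR_EXTERNAL,cv2.CHAIN_APPROX_NONE);c=max(cs,key=cv2.contourArea).reshape(-1,2)+[x,y]
    W=np.array([plane(n,p,.094)[:2] for p in c]).astype(np.float32)
    e=cv2.fitEllipse(c.astype(np.float32)); ew=cv2.fitEllipse(W*1000); print(n,'ell px',e,'world mm',ew)
    globals()[n]=e[0]
print('plug',tri(top,scene))
# slot corners
sT=[u(p,(410,220),6) for p in[(118,146),(240,163),(236,221),(110,205)]]
sS=[u((p[0]-360,p[1]),(210,205),6) for p in[(489,187),(562,131),(600,150),(527,208)]]
for n,cs in(('top',sT),('scene',sS)):
    W=np.array([plane(n,p,.094) for p in cs]);print(n,W[:,:2],W.mean(0))
    for i,j in((0,1),(3,2)):
        d=W[j]-W[i];print(np.degrees(np.arctan2(d[1],d[0])),np.linalg.norm(d))
E
```

```text
bar (array([0.5667, 0.1405, 0.1016]), [np.float64(0.04314936003158687), np.float64(0.04314936003135383)])
knob (array([0.5431, 0.2363, 0.1028]), [np.float64(0.40194777990848113), np.float64(0.4019477799084579)])
[0.5666 0.1404 0.102 ] [0.5435 0.2368 0.102 ] 0.09919239708921483 -76.5666867955807
[0.5671 0.1399 0.102 ] [0.5422 0.2371 0.102 ] 0.10032199667315889 -75.59625156651906
top [[0.5685 0.1652 0.102 ]
 [0.5781 0.1176 0.102 ]
 [0.5647 0.1153 0.102 ]
 [0.5562 0.163  0.102 ]]
scene [[0.5665 0.1158 0.102 ]
 [0.5571 0.164  0.102 ]
 [0.5689 0.1623 0.102 ]
 [0.5775 0.1182 0.102 ]]
top ell px ((438.99090576171875, 250.4125213623047), (28.797094345092773, 30.661359786987305), 129.79344177246094) world mm ((521.7820434570312, -173.01820373535156), (53.313682556152344, 53.79972839355469), 17.5423583984375)
scene ell px ((240.06170654296875, 232.73426818847656), (15.860910415649414, 26.164785385131836), 82.31197357177734) world mm ((519.2835083007812, -172.78958129882812), (51.1188850402832, 54.236270904541016), 139.18309020996094)
plug (array([ 0.5209, -0.1734,  0.0948]), [np.float64(0.7391354685885472), np.float64(0.7391354685886311)])
top [[ 0.53   -0.1543]
 [ 0.5317 -0.191 ]
 [ 0.5142 -0.1919]
 [ 0.5119 -0.1542]] [ 0.5219 -0.1729  0.094 ]
-87.26887517255653 0.03676583080897611
-86.52274597829756 0.03773918815988976
scene [[ 0.5122 -0.1917]
 [ 0.51   -0.1548]
 [ 0.5279 -0.1535]
 [ 0.5303 -0.1908]] [ 0.5201 -0.1727  0.094 ]
93.40383457144907 0.037028744096128774
93.71243323169358 0.037456032931580466
```

Run:
```python
from h import *
print('purple',tri((288,146),(376,194)),'blue2',tri((265,260),(307,164)),'orange',tri((335,243),(287,192)),'blue1',tri((347,178),(333,211)))
print('lamp base',plane('scene',(283,88),0),'bottle',plane('scene',(342,108),0),plane('scene',(342,85),0.08))
k=np.array([.567,.1403]);a=np.radians(12);ex=np.array([np.cos(a),np.sin(a)]);ey=np.array([-ex[1],ex[0]])
for n,p in(('pur',tri((288,146),(376,194))[0]),('blu',tri((265,260),(307,164))[0])):print(n,(p[:2]-k)@ex,(p[:2]-k)@ey)
# moves in tool frame at start
y=2.9128;d=np.array([.567,.1403])-[.1417,.6084]
tx=np.array([np.cos(y),np.sin(y)]);ty=np.array([np.sin(y),-np.cos(y)]);print('tool x,y shift units',d@tx/.05,d@ty/.05)
```

```text
purple (array([0.667, 0.135, 0.091]), [np.float64(0.10464283243117527), np.float64(0.10464283243124002)]) blue2 (array([0.4489, 0.1338, 0.0898]), [np.float64(3.2148899878728034), np.float64(3.2148899878728416)]) orange (array([0.497 , 0.0098, 0.0892]), [np.float64(4.919434580450426), np.float64(4.9194345804504)]) blue1 (array([0.6256, 0.0135, 0.0916]), [np.float64(0.6103948226564616), np.float64(0.6103948226565103)])
lamp base [-0.1147  0.6716  0.    ] bottle [0.2016 0.6666 0.    ] [0.1771 0.6932 0.08  ]
pur 0.09675919071782896 -0.02595452724044574
blu -0.11684002669795786 0.01823234322072753
tool x,y shift units -10.40766007596574 -7.188858862375085
```

{"fn": "servo_tool", "kwargs": {"targets": [[[-0.5,-0.35,0],0],[[-0.5,-0.35,0],0],[[-0.5,-0.35,0],0],[[-0.5,-0.35,0],0],[[-0.5,-0.35,0],0],[[-0.5,-0.35,0],0],[[-0.5,-0.35,0],0],[[-0.5,-0.35,0],0],[[-0.5,-0.35,0],0],[[-0.5,-0.35,0],0],[[-0.5,-0.35,0],0],[[-0.5,-0.35,0],0]], "gripper": 0.4, "newtons": 60}}

```text
clock: 1.6
position: [0.3868, 0.3352, 0.2311]
tool_rot: [-3.141, -0.0, 2.913]
force: [0.9, -0.2, 0.3]
grip_width: 0.0597
```

{"fn": "servo_tool", "kwargs": {"targets": [[[-0.55,-0.37,0],0],[[-0.55,-0.37,0],0],[[-0.55,-0.37,0],0],[[-0.55,-0.37,0],0],[[-0.55,-0.37,0],0],[[-0.55,-0.37,0],0],[[-0.5,-0.37,0],0],[[-0.5,-0.35,0],0],[[0,0,0],1],[[0,0,0],1],[[0,0,0],1],[[0,0,0],1]]}}

```text
clock: 3.1
position: [0.5622, 0.1441, 0.231]
tool_rot: [-3.141, -0.0, 2.561]
force: [-0.4, 1.1, -0.0]
grip_width: 0.0597
```

{"fn": "servo_tool", "kwargs": {"targets": [[[0,0,0],1],[[0,0,0],1],[[0,0,0],1],[[0,0,0],1],[[0,0,0],1],[[0,0,0],1],[[0,0,0],1],[[0,0,0],1],[[0,0,0],0.9],[[0,0,0],0],[[0,0,0],0]]}}

```text
clock: 4.47
position: [0.5623, 0.1442, 0.2312]
tool_rot: [-3.141, 0.0, 1.789]
force: [-0.7, -0.7, -0.3]
grip_width: 0.0599
```

```bash
cat > delta.py <<'E'
import sys
from h import *
o=bot.observe();p=o['position'];y=o['tool_rot'][2]
x=list(map(float,sys.argv[1:5]))
d=np.array(x[:3])-p;tx=np.array([np.cos(y),np.sin(y),0]);ty=np.array([np.sin(y),-np.cos(y),0])
dy=(np.degrees(y)-x[3]+90)%180-90
print('clk',o['clock'],'pos',p,'rot',o['tool_rot'],'yaw',np.degrees(y),'F',o['force'],'q',o['qpos'],'w',o['grip_width'])
print('shift units',d@tx/.05,d@ty/.05,-d[2]/.05,'turn units',dy/5)
E
python3 delta.py .567 .1403 .072 101.5
```

```text
clk 4.475 pos [0.5623 0.1442 0.2312] rot [-3.1413  0.0001  1.7889] yaw 102.49686515231444 F [-0.7033 -0.6838 -0.3134] q [-0.634   0.479   0.3978  1.7369 -0.2182  0.9696  0.0659] w 0.059891061805627976
shift units -0.09653542819671085 0.07533863551487871 3.183560144288243 turn units 0.19937303046288832
```

{"fn": "servo_tool", "kwargs": {"targets": [[[-0.1,0.08,0.3],0.2],[[0,0,0.4],0],[[0,0,0.4],0],[[0,0,0.4],0],[[0,0,0.4],0],[[0,0,0.4],0],[[0,0,0.3],0],[[0,0,0.3],0],[[0,0,0.2],0],[[0,0,0.08],0],[[0,0,0],0],[[0,0,0],0]]}}

```text
clock: 5.98
position: [0.5676, 0.1403, 0.0728]
tool_rot: [3.141, -0.0, 1.77]
force: [0.4, -0.2, 0.2]
grip_width: 0.0594
```

```bash
python3 - <<'E'
from h import *
a=bot.grab_frame('top');b=bot.grab_frame('scene')
z=lambda i,x,y,w,h,k:cv2.resize(i[y:y+h,x:x+w],None,fx=k,fy=k)
cv2.imwrite('pics/g1.png',np.hstack([z(a,200,130,130,140,3),z(b,290,90,130,140,3)]))
E
python3 delta.py .567 .1403 .072 101.5
```

```text
clk 6.075 pos [0.5676 0.1403 0.0727] rot [ 3.1409 -0.0001  1.7696] yaw 101.390088867037 F [ 0.3165 -0.2755 -0.3306] q [-0.5543  0.6957  0.3057  1.8391 -0.3224  0.6547  0.141 ] w 0.06013179491794467
shift units 0.0029637673458030945 -0.01083869393271869 0.014717730476365987 turn units -0.02198222659260125
```

View pics/g1.png

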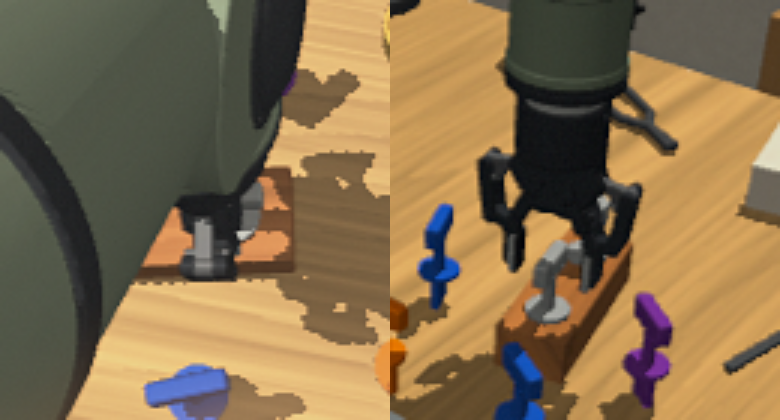

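The open fingers sit on either side of the bar: in the right half of the picture they are at (515,255) and (592,275), with the bar at (553,262). I'll close the gripper.

{"fn": "servo_tool", "kwargs": {"targets": [[[0,0,0],0],[[0,0,0],0],[[0,0,0],0],[[0,0,0],0],[[0,0,0],0],[[0,0,0],0]], "gripper": -1, "newtons": 80}}

```text
clock: 6.82
position: [0.5674, 0.1402, 0.0724]
tool_rot: [3.141, -0.0, 1.77]
force: [-1.3, 0.9, 4.4]
grip_width: 0.0125
```

{"fn": "servo_tool", "kwargs": {"targets": [[[0,0,-0.1],0],[[0,0,-0.2],0],[[0,0,-0.3],0],[[0,0,-0.3],0],[[0,0,-0.3],0],[[0,0,-0.4],0],[[0,0,-0.4],0],[[0,0,-0.4],0],[[0,0,-0.4],0],[[0,0,-0.2],0],[[0,0,0],0]]}}

```text
clock: 8.2
position: [0.5675, 0.1402, 0.2229]
tool_rot: [3.141, -0.0, 1.77]
force: [-0.3, 0.5, -2.2]
grip_width: 0.0129
```

```bash
python3 - <<'E'
from h import *
b=bot.grab_frame('scene');a=bot.grab_frame('top')
z=lambda i,x,y,w,h,k:cv2.resize(i[y:y+h,x:x+w],None,fx=k,fy=k)
cv2.imwrite('pics/g2.png',np.hstack([z(b,290,60,150,160,3),z(a,180,110,110,160,3)]))
E
python3 delta.py .521 -.1728 .223 93.3
```

```text
clk 8.3 pos [0.567  0.1401 0.2218] rot [-3.1409  0.0001  1.7696] yaw 101.39230938809015 F [-0.9041  0.6985 -2.6591] q [-0.6248  0.4969  0.401   1.737  -0.23    0.9549  0.0654] w 0.012742824969708678
shift units -5.953532860457827 -2.1391065497339055 -0.024074822119014017 turn units 1.6184618776180315
```

View pics/g2.png

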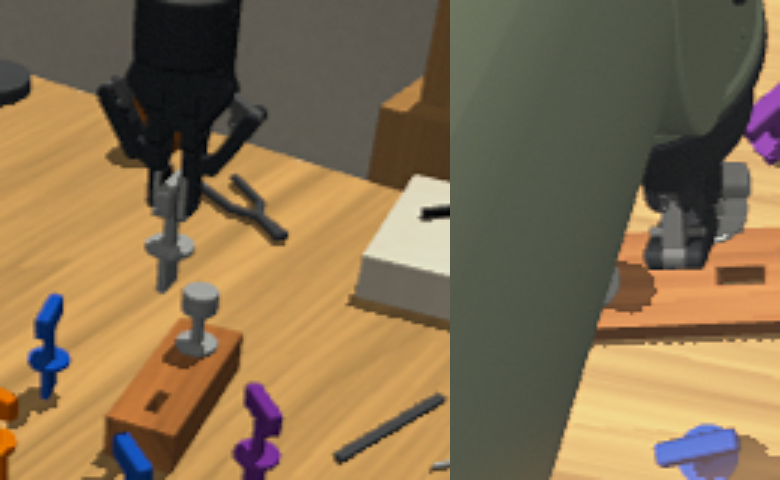

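The key is held clear of the stand, with its blade near (168,280) in g2. The knob key is still in place. I'll move to the lock.

{"fn": "servo_tool", "kwargs": {"targets": [[[-0.3,-0.1,0],0],[[-0.5,-0.2,0],0],[[-0.6,-0.2,0],0],[[-0.6,-0.2,0],0],[[-0.6,-0.22,0],0],[[-0.6,-0.22,0],0],[[-0.6,-0.22,0],0],[[-0.6,-0.22,0],0],[[-0.6,-0.22,0],0],[[-0.5,-0.2,0],0],[[-0.3,-0.1,0],0],[[-0.15,-0.04,0],0]]}}

```text
clock: 9.8
position: [0.5208, -0.1735, 0.2221]
tool_rot: [-3.141, -0.0, 1.769]
force: [0.6, 0.2, -2.1]
grip_width: 0.0129
```

{"fn": "servo_tool", "kwargs": {"targets": [[[0,0,0],0.8],[[0,0,0],0.8],[[0,0,0],0],[[0,0,0],0]]}}

```text
clock: 10.3
position: [0.5213, -0.1722, 0.2222]
tool_rot: [-3.141, -0.0, 1.632]
force: [0.1, 0.6, -1.6]
grip_width: 0.0126
```

```bash
python3 - <<'E'
from h import *
b=bot.grab_frame('scene');a=bot.grab_frame('top')
cv2.imwrite('pics/s1.png',b);cv2.imwrite('pics/t1.png',a)
z=lambda i,x,y,w,h,k:cv2.resize(i[y:y+h,x:x+w],None,fx=k,fy=k)
cv2.imwrite('pics/g3.png',np.hstack([z(b,180,90,130,190,3),z(a,380,180,130,190,3)]))
E
python3 delta.py .521 -.1728 .223 93.3
```

```text
clk 10.4 pos [ 0.5212 -0.1724  0.2223] rot [-3.1416 -0.0001  1.6313] yaw 93.46736494178207 F [-0.3575  0.1207 -1.7721] q [-0.1398  0.4513  0.4824  1.8308 -0.257   0.9214  0.5186] w 0.012791715079202107
shift units -0.007344431637013557 -0.005428418574398685 -0.014328973627507069 turn units 0.03347298835641368
```

View pics/g3.png

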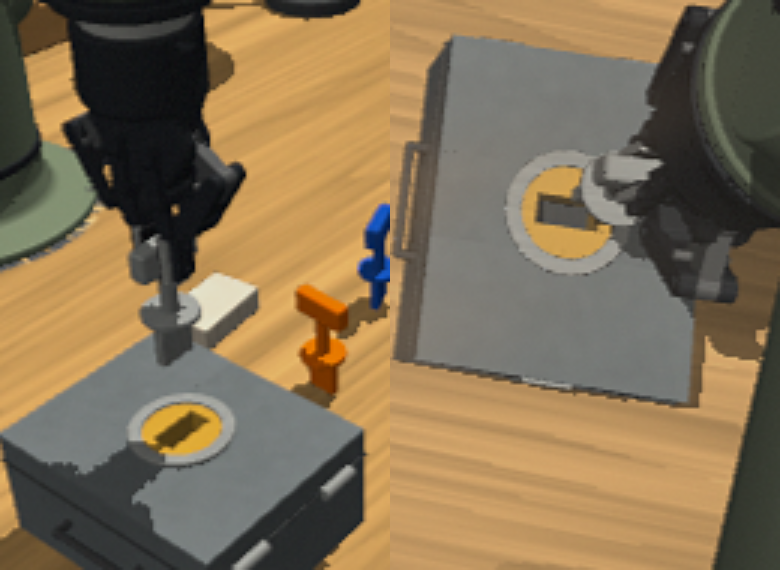

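Run:
```python
from h import *
a=np.radians(93.47);ey=np.array([np.cos(a),np.sin(a),0]);ex=np.array([ey[1],-ey[0],0])
c=np.array([.5212,-.1724,0]);g=.2223+.0187
im=cv2.imread('pics/s1.png');k=5
z=cv2.resize(im[160:220,200:270],None,fx=k*2,fy=k*2,interpolation=cv2.INTER_CUBIC)
def pt(p,col):
    q=((proj('scene',p)-[200,160]+.5)*k*2-.5).astype(int);cv2.circle(z,tuple(int(v) for v in q),3,col,-1)
for sx in(-.004,.004):
  for sy in(-.014,.014):
    pt(c+ex*sx+ey*sy+[0,0,g-.083],(0,0,255));pt(c+ex*sx+ey*sy+[0,0,g-.049],(0,255,0))
for t in np.linspace(0,6.28,30):pt(c+.02*np.array([np.cos(t),np.sin(t),0])+[0,0,g-.049],(255,0,0))
cv2.imwrite('pics/chk.png',z)
```

```text
(no output)
```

View pics/chk.png

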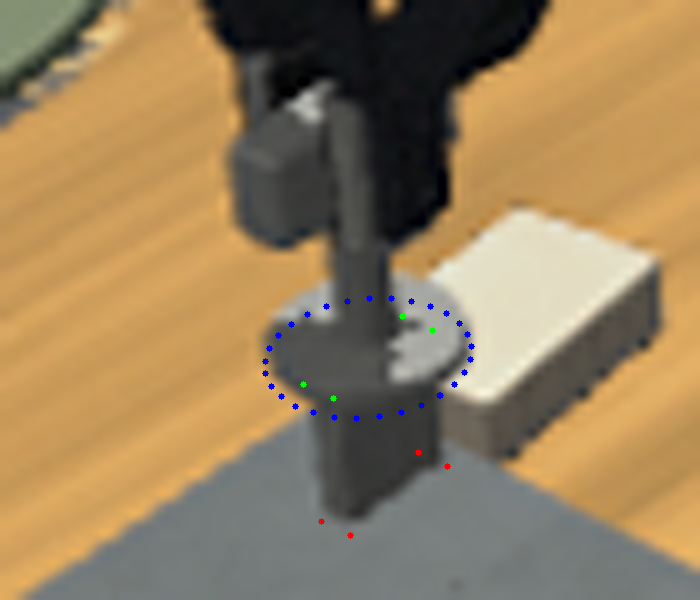

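The scene view shows the shoulder and blade about 1.5 px above where I predicted. I'll cross-check in the top view, and also relative to the plug as seen in the scene view.

Run:
```python
from h import *
a=np.radians(93.47);ey=np.array([np.cos(a),np.sin(a),0]);ex=np.array([ey[1],-ey[0],0])
c=np.array([.5212,-.1724,0]);g=.2223+.0187
out=[]
for n,f,(x,y,w,h) in(('top','t1',(435,215,60,60)),('scene','s1',(205,150,60,60))):
    k=6;im=cv2.imread(f'pics/{f}.png')
    z=cv2.resize(im[y:y+h,x:x+w],None,fx=k,fy=k,interpolation=cv2.INTER_CUBIC)
    z=cv2.convertScaleAbs(z,alpha=1.3,beta=10)
    def pt(p,col):
        q=((proj(n,p)-[x,y]+.5)*k-.5);cv2.circle(z,tuple(int(v) for v in q),2,col,-1)
    for sx in(-.007,.007):
      for sy in(-.025,.025):
        pt(c+ex*sx+ey*sy+[0,0,g+.011],(0,0,255));pt(c+ex*sx+ey*sy+[0,0,g-.011],(0,255,0))
    for t in np.linspace(0,6.28,40):pt(c+.02*np.array([np.cos(t),np.sin(t),0])+[0,0,g-.049],(255,0,0))
    out.append(z)
cv2.imwrite('pics/chk2.png',np.hstack(out))
```

```text
(no output)
```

View pics/chk2.png

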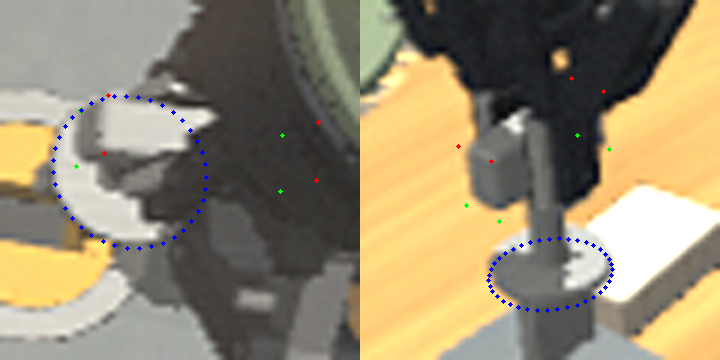

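Run:
```python
from h import *
c=np.array([.5212,-.1724,0]);g=.241
im=cv2.imread('pics/s1.png');x,y,w,h=(215,145,50,75);k=10
z=cv2.resize(im[y:y+h,x:x+w],None,fx=k,fy=k,interpolation=cv2.INTER_NEAREST)
z=cv2.convertScaleAbs(z,alpha=2,beta=10)[:750]
q=[((proj('scene',c+[0,0,zz])-[x,y]+.5)*k).astype(int).tolist() for zz in(g-.083,g)]
cv2.line(z,q[0],q[1],(0,0,255),1)
z=cv2.resize(z,None,fx=.8,fy=.8,interpolation=cv2.INTER_AREA)
cv2.imwrite('pics/chk3.png',z)
```

```text
(no output)
```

View pics/chk3.png

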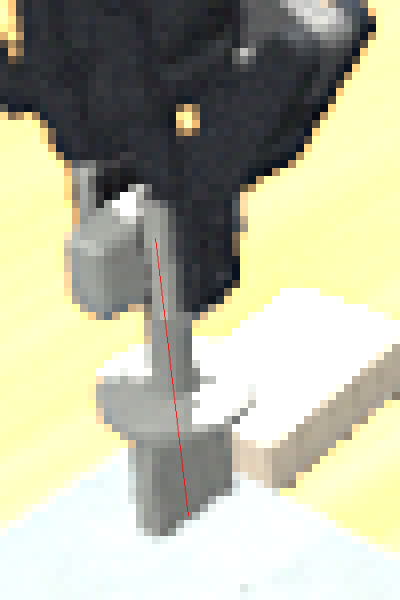

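The shank runs parallel to the projected vertical, so the key is upright and centred to within about 2 mm. I'll lower it in stages and watch the force.

{"fn": "servo_tool", "kwargs": {"targets": [[[0,0,0.1],0],[[0,0,0.2],0],[[0,0,0.3],0],[[0,0,0.25],0],[[0,0,0.2],0],[[0,0,0.1],0],[[0,0,0.1],0],[[0,0,0.1],0],[[0,0,0.1],0],[[0,0,0],0],[[0,0,0],0]]}}

```text
clock: 11.78
position: [0.5212, -0.1727, 0.1499]
tool_rot: [3.141, 0.0, 1.63]
force: [0.1, 0.5, -1.3]
grip_width: 0.0126
```

```bash
python3 - <<'E'
from h import *
b=bot.grab_frame('scene');a=bot.grab_frame('top')
z=lambda i,x,y,w,h,k:cv2.resize(i[y:y+h,x:x+w],None,fx=k,fy=k)
cv2.imwrite('pics/g4.png',np.hstack([z(b,195,170,90,90,4),z(a,400,210,90,90,4)]))
E
python3 delta.py .521 -.1728 .124 93.3
```

```text
clk 11.875 pos [ 0.5213 -0.1726  0.15  ] rot [3.1412 0.0001 1.6299] yaw 93.38916512774449 F [ 0.7634 -0.9843 -2.5544] q [-0.0973  0.5476  0.4313  1.8943 -0.3191  0.7669  0.5698] w 0.012864136933644136
shift units -0.002886969817144623 -0.00636873180931702 0.5200240474128237 turn units 0.017833025548898717
```

View pics/g4.png

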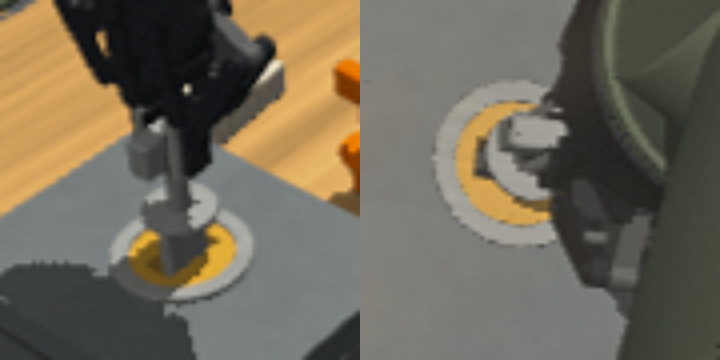

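The blade tip is in the slot, at about (180,265) in the left half, with no contact force. I'll continue down.

{"fn": "servo_tool", "kwargs": {"targets": [[[0,0,0.08],0],[[0,0,0.08],0],[[0,0,0.08],0],[[0,0,0.08],0],[[0,0,0.06],0],[[0,0,0.04],0],[[0,0,0],0]]}}

```text
clock: 12.75
position: [0.5212, -0.1726, 0.1287]
tool_rot: [-3.141, 0.0, 1.63]
force: [-0.8, 0.5, -1.3]
grip_width: 0.0125
```

{"fn": "servo_tool", "kwargs": {"targets": [[[0,0,0.04],0],[[0,0,0.03],0],[[0,0,0.02],0],[[0,0,0],0]]}}

```text
clock: 13.25
position: [0.5212, -0.1726, 0.1244]
tool_rot: [3.142, -0.0, 1.63]
force: [-1.4, 1.0, 1.5]
grip_width: 0.013
```

{"fn": "servo_tool", "kwargs": {"targets": [[[0,0,0.02],0],[[0,0,0.02],0],[[0,0,0],0]]}}

```text
clock: 13.62
position: [0.5213, -0.1728, 0.1241]
tool_rot: [3.14, -0.001, 1.629]
force: [-13.6, 6.0, 41.2]
grip_width: 0.0127
```

The shoulder is seated at z≈0.1242, against 0.1243 expected. I'll ease the push and then turn.

{"fn": "servo_tool", "kwargs": {"targets": [[[0,0,-0.03],0],[[0,0,0],0],[[0,0,0],0]]}}

```text
clock: 14.0
position: [0.5214, -0.1727, 0.1243]
tool_rot: [3.141, -0.0, 1.63]
force: [-5.2, 1.9, 14.0]
grip_width: 0.0128
```

{"fn": "servo_tool", "kwargs": {"targets": [[[0,0,0],0.5],[[0,0,0],0.8],[[0,0,0],0.8],[[0,0,0],0.8],[[0,0,0],0.8],[[0,0,0],0.8]]}}

```text
clock: 14.75
position: [0.5221, -0.1728, 0.1243]
tool_rot: [3.14, -0.0, 1.235]
force: [0.5, 1.6, 7.8]
grip_width: 0.0129
```

```bash
python3 delta.py .521 -.1728 .124 3; python3 -c "
from h import *;print(bot.observe()['moment'])"
```

```text
clk 14.75 pos [ 0.5221 -0.1728  0.1243] rot [ 3.1397 -0.0002  1.2352] yaw 70.77296567805071 F [0.5399 1.5975 7.7946] q [-0.153   0.6093  0.5172  1.914  -0.4386  0.7295  0.2838] w 0.012937942436530401
shift units -0.00787989813890499 -0.020353105405161723 0.005853885553481486 turn units 13.554593135610139
[ 0.1046 -0.3384  0.0942]
```

{"fn": "servo_tool", "kwargs": {"targets": [[[0,0,0],0.8],[[0,0,0],0.8],[[0,0,0],0.8],[[0,0,0],0.8],[[0,0,0],0.8],[[0,0,0],0.8],[[0,0,0],0]]}}

```text
clock: 15.62
position: [0.5222, -0.173, 0.1243]
tool_rot: [3.139, -0.001, 0.817]
force: [1.6, 0.5, 9.1]
grip_width: 0.0127
```

{"fn": "servo_tool", "kwargs": {"targets": [[[0,0,0],0.8],[[0,0,0],0.8],[[0,0,0],0.8],[[0,0,0],0.8],[[0,0,0],0.8],[[0,0,0],0.8],[[0,0,0],0.8],[[0,0,0],0.8],[[0,0,0],0.8],[[0,0,0],0.8],[[0,0,0],0.5],[[0,0,0],0]]}}

```text
clock: 17.12
position: [0.5224, -0.1735, 0.1243]
tool_rot: [3.139, -0.002, 0.076]
force: [2.6, -3.0, 6.0]
grip_width: 0.0129
```

```bash
python3 delta.py .521 -.1728 .124 3
python3 - <<'E'
from h import *
print(bot.observe()['moment'])
b=bot.grab_frame('scene');a=bot.grab_frame('top')
z=lambda i,x,y,w,h,k:cv2.resize(i[y:y+h,x:x+w],None,fx=k,fy=k)
cv2.imwrite('pics/g5.png',np.hstack([z(b,195,170,90,90,4),z(a,400,210,90,90,4)]))
E
```

```text
clk 17.125 pos [ 0.5224 -0.1735  0.1243] rot [ 3.1394 -0.0022  0.0759] yaw 4.3485767427262605 F [ 2.5564 -3.0201  6.0006] q [-0.3427  0.7196  0.8294  1.9222 -0.7219  0.8244 -0.6128] w 0.012880797595139735
shift units -0.02668055472053881 -0.015702549301726265 0.006911578228354642 turn units 0.26971534854525314
[-0.8108 -0.8063  0.0329]
```

View pics/g5.png

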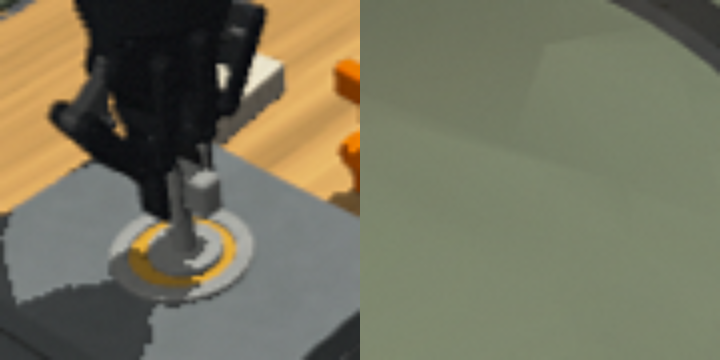

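The shoulder sits flush on the plug and the key has turned about 89°. I'll release and retreat straight up.

{"fn": "servo_tool", "kwargs": {"targets": [[[0,0,0],0],[[0,0,0],0],[[0,0,0],0],[[0,0,0],0],[[0,0,0],0],[[0,0,0],0]], "gripper": 0.4}}

```text
clock: 17.98
position: [0.5212, -0.1726, 0.1238]
tool_rot: [-3.142, 0.0, 0.077]
force: [-0.6, 0.4, -0.9]
grip_width: 0.0599
```

{"fn": "servo_tool", "kwargs": {"targets": [[[0,0,-0.1],0],[[0,0,-0.2],0],[[0,0,-0.4],0],[[0,0,-0.5],0],[[0,0,-0.5],0],[[0,0,-0.5],0],[[0,0,-0.4],0],[[0,0,-0.2],0],[[0,0,0],0]]}}

```text
clock: 19.1
position: [0.5213, -0.1726, 0.2644]
tool_rot: [-3.142, -0.001, 0.077]
force: [-0.1, 0.1, -0.7]
grip_width: 0.06
```

{"fn": "servo_tool", "kwargs": {"targets": [[[0,-0.3,0],0],[[0,-0.5,0],0],[[0,-0.6,0],0],[[0,-0.6,0],0],[[0,-0.6,0],0],[[0,-0.6,0],0],[[0,-0.6,0],0],[[0,-0.6,0],0],[[0,-0.6,0],0],[[0,-0.5,0],0],[[0,-0.3,0],0],[[0,0,0],0]]}}

```text
clock: 20.6
position: [0.4986, 0.1174, 0.2634]
tool_rot: [3.141, 0.001, 0.078]
force: [0.7, 0.3, 0.1]
grip_width: 0.0598
```

Run:
```python
from h import *
b=bot.grab_frame('scene');a=bot.grab_frame('top')
z=lambda i,x,y,w,h,k:cv2.resize(i[y:y+h,x:x+w],None,fx=k,fy=k,interpolation=cv2.INTER_CUBIC)
cv2.imwrite('pics/g6.png',np.hstack([z(b,205,180,70,80,5),z(a,405,205,80,80,5)]))
cv2.imwrite('pics/g7.png',b)
```

```text
(no output)
```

View pics/g6.png

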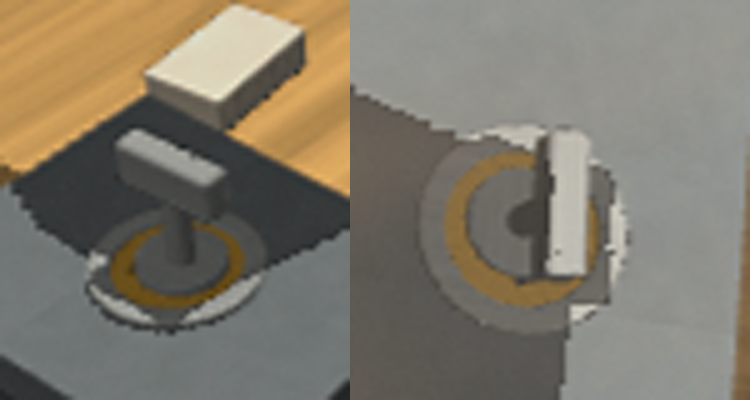

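View pics/g7.png

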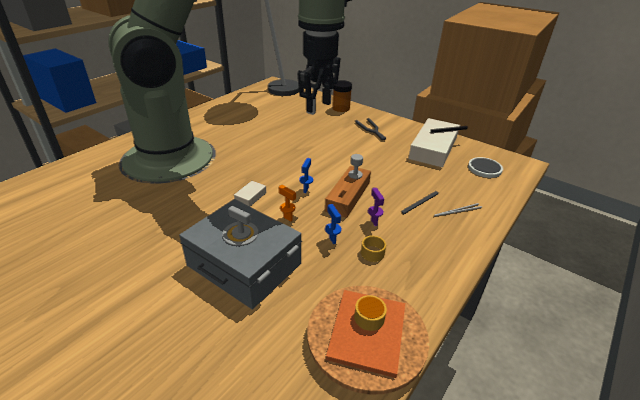

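The key stands upright in the lock with its bar turned a quarter, at (170,170) in the left half and (568,205) in the right. The knob key is still in the stand, at (355,165) in the scene view. I'll check the final height and angle numerically.

Run:
```python
from h import *
u=lambda p,o,k:np.array([(p[0]+.5)/k-.5+o[0],(p[1]+.5)/k-.5+o[1]])
T=lambda x,y:u((x-350,y),(405,205),5);S=lambda x,y:u((x,y),(205,180),5)
print(tri(T(568,203),S(173,157)))
p,q=plane('top',T(550,275),.154),plane('top',T(554,130),.154);d=q-p;print('angle',np.degrees(np.arctan2(d[1],d[0])))
p,q=plane('top',T(587,275),.154),plane('top',T(589,130),.154);d=q-p;print('angle',np.degrees(np.arctan2(d[1],d[0])))
```

```text
(array([ 0.523 , -0.1715,  0.153 ]), [np.float64(0.0389924572613758), np.float64(0.03899245726145697)])
angle 5.331644353766137
angle 5.89110276436814
```

```bash
python3 -c "
from workcell import bot
print(bot.job_done(),bot.observe()['clock'])"
```

```text
the job is handed in; nothing more can be done
the job is handed in; nothing more can be done
```

The bar-handled key is home in the strongbox lock, turned about a quarter turn clockwise and released. I handed the job in at about 21 s of the 48 s allowed.

- **Seating:** the key met the plug at the expected height, with a brief peak of 41 N through the key as I pushed it home. After release, the bar's top measured 0.153 m against 0.154 m expected for fully home.
- **Turn:** the arm turned the key about 89°, and the bar stood at about 5–6° afterwards, so roughly 88°. With the full 0.4 rad of play that puts the bolt at about 0.0225 m or more, past the 0.018 m needed. The bolt is hidden, so this is worked out rather than seen.
- **End state:** the key stands upright in the lock, the gripper is well clear, and the round-knobbed key is still in the stand.
- **Disagreements:** before insertion, the scene camera showed the key about 1.5 px (2–3 mm) higher than predicted, while the top camera agreed with the prediction. The two cameras' plug centres also differed by about 2.5 mm. Both were within the slot's clearance, and insertion met no side contact.

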